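Sight the dome of a lid with its boxwood template

ROBOT

A 6-joint arm with a two-finger parallel gripper is mounted at the origin on the work surface. World frame = base frame: x ahead of the robot, y to its left, z up, the work surface at z = 0. Lengths are in mm, angles in degrees, forces in N, time in s.
With the tool pointing down it reaches from about 300 to 850 mm from the base axis. Payload 4.2 kg.
Tool frame: the origin (TCP) lies at the very end of the fingers, on their centre line; the grasp point (between the pads) lies 19 mm behind it; z points along the fingers, y is the line along which they close (so a half turn about z gives the same grasp; the last joint's range is limited). The gripper opens to 91 mm and grips with 3 to 60 N. Pads are 32 mm wide; open, the fingers measure 118 mm over their backs; the gripper's body (76 mm by 178 mm) begins 60 mm behind the grasp point.
Start: joints at [-68.354, 18.312, 89.639, -0, 72.044, -1.146], TCP at [222.754, -530.117, 213.976] pointing down, gripper open.
Joint ranges: [-177.97, 177.97], [-48.28, 115.42], [12.27, 149.76], [-77.06, 257.06], [2.81, 150.46], [-146.56, 146.56]. Speed limits (degrees/s): [147.25, 147.25, 180, 180, 180, 180].

INTERFACE

Orientations are given as [roll, pitch, yaw] about the fixed x, y, z axes, in that order (R = Rz(yaw) Ry(pitch) Rx(roll)).
In Python, from workcell import env, eyes gives the robot as it stands.
- The arm moves only by the tool send_rows, never from a script. Its argument "targets" is text: rows parted by semicolons, each of 7 numbers parted by spaces: the shift along the tool's x, y, z in m, then the turn, a rotation vector about the tool's x, y, z in degrees, then the opening in per cent of the stroke, from 0 (shut) to 100 (fully open). A call has 1 to 12 rows; each row is the pose to reach, as a shift and turn from the pose commanded when the call began, along the tool's axes at that moment; what a row does not reach only later rows make up. A row lasts 1/12 s, in which the tool goes at most 41.7 mm and 7.16 degrees, less where a joint would pass 70% of its speed; a pose out of reach is approached as far as the arm can. A call with a gripper value outside its range is refused whole. The fingers move at their own pace and stop on an object; "grip_force" is the grip in N (left out, the last holds). Time passes only in rows, so rows that repeat a pose let the fingers close. It gives the time, the measured TCP pose, the force, the opening and the grip force at its end, in the units of the state.
- env.state(): the state, without advancing time (a new reading comes with each control period).
- eyes.grab_frame(name): name is "scene" or "top"; returns a dict with "image" (400x640x3 uint8, blue, green, red), "fovy" (degrees; the focal length in pixels is half the picture's height over the tangent of half this angle, whatever the lens; pixels are square), "cx", "cy" (the principal point, pixels), "D" ([k1, k2, p1, p2, k3] as OpenCV has them; the pictures are not rectified), "eye" and "attitude" of the camera in the world. Camera axes: x right, y up, looking along -z (the intrinsics and any distortion apply to the point x, -y, -z); pixel columns grow to the right and rows downward; lengths in mm; the calibration is good to about 2 mm. A picture is of the moment at which its call begins. There is no depth.
- env.job_done(): hands the job in; it is judged then, once.
The state is a dict: "time_s": time; "qpos": joint angles; "qvel": joint speeds; "effort": joint torques, N m; "ee_pos": TCP position; "ee_rot": TCP orientation; "force": force on the tool from outside, world axes, zero at the start; "torque": the same for the moment, N m; "gripper_width": finger opening in mm; "gripper_force": force on a finger pad.
Only numpy, scipy, OpenCV 4.12 (cv2) and the standard library are available. Lean on these libraries where they do the work, as an engineer would, in place of code of your own. Each camera call takes 0.05 s, during which the arm holds its last target. There are 200 camera calls.

TASK

Check the dome of the lid on the larger walnut bowl: draw the boxwood template whose arch is cut to that lid up out of its spring clip, turn it so that its arch faces straight down, and hold it centred over the lid with the arch about 12 mm (a finger's width) clear above the crown, so that the gap can be sighted. Do not set the template down on the way, do not touch or shift the lid and its bowl, and leave the other template in its clip and the other things where they are. Finish while still holding the template there, steady.

Things in the scene. Friction and masses are not known exactly. Their poses are not given: they have to be found in the camera images.
- wide_mid (a point): Centre of the larger template: boxwood board 140 x 78 x 8 mm, 55 g, an arch (chord 112, depth 26 mm) cut in one long edge. Stands on end in either jaw. Axes: x from straight spine to arch edge (at first level, roughly to the robot's left), y through the thickness, z along the length (at first up). Spine 39 mm off on -x, ends 70 mm off; spine corners rounded 12 mm, the upper one free to pinch.
- wide_crown (a point): Deepest point of the larger template's arch, mid-thickness: 13 mm from wide_mid along +x. Same axes: with the arch straight down, x points straight down. The arch has the 73 mm radius of the larger lid.
- narrow_mid (a point): Centre of the smaller template, boxwood board 112 x 68 x 8 mm, arch chord 84 mm, depth 20 mm (for the smaller bowl's lid). It stands in the other jaw, parallel to the larger one. Same axes. Stays in the clip.
- clip: Spring clip fixed to the bench: pine batten 76 x 150 x 20 mm, two blued steel jaws 74 mm apart along y, their floor 22 mm and their tops 68 mm above the bench. Origin: centre of the underside; z up, x along the templates' x. A sprung leaf in each jaw (44 mm wide, open towards +x and -x) grips the foot of its template with about 4 N; some 5 N upward draws it out.
- lid_crown (a point): Highest point of the domed lid on the larger walnut bowl, 95 mm above the bench; z up. The lid lies loose (100 g), round, no knob: diameter 112 mm, edge 5 mm high, dome rising 26 mm at 73 mm radius. The template may stand across it in any direction.
- lid: The same lid, origin at the centre of its underside, 31 mm below its crown; z up.
- bowl: Larger walnut bowl, 64 mm high, 124 mm across the rim, 380 g, loose. Origin at the centre of its underside.
- small_bowl: Bystander: smaller walnut bowl with its own domed lid on (one piece), 94 mm across, 74 mm high. Origin at the centre of its underside.
- tin: Bystander: closed round tin, 93 mm across, 62 mm high. Origin at the centre of its underside.
- gauge: Bystander: depth gauge lying flat, 22 mm high: black iron crossbar 100 mm along its y, rod along its x from -50 to +95 mm, worn wooden grip from -115 to -45 mm. Origin under the crossbar's middle.
Mind the look-alikes: they are no part of the job. Leave any black or purple look-alike of the part that bears wide_mid alone. Of the things shaped like the clip, the pine one is meant.

How it is judged (in metres and radians):
On the way, in this order (a step that is already met when the one before it is completed fails the run):
1. the larger template is drawn clear up out of its jaw, in the fingers (z of wide_mid in the frame of clip above 0.13 m and contact force between wide and clip below 0.1 N and contact force between wide and the fingers above 2 N), for 0.1 s.
2. held in the air, it is turned with its arch down (angle between wide_mid's own x axis and vertical above 2.9 rad and height (world z) of wide_mid above 0.1 m and contact force between wide and the fingers above 2 N), for 0.2 s.
At the end, for the whole second after the job is handed in: The larger template is held in the fingers alone, at rest, its arch straight down to within 8 degrees, the crown of the arch within 12 mm of the lid's axis and 4 to 22 mm above the lid's crown; lid and bowl have not moved (5 mm), the smaller template still stands in its jaw (10 mm) (angle between wide_crown's own x axis and vertical above 3 rad and horizontal distance between wide_crown and lid_crown below 0.012 m and z of wide_crown in the frame of lid between 0.035 and 0.053 m and contact force between wide and the fingers above 2 N and contact force between wide and lid below 0.1 N and contact force between wide and bowl below 0.1 N and contact force between wide and clip below 0.1 N and linear speed of wide below 0.03 m/s and angle between lid's own z axis and vertical below 0.05 rad and distance of each of lid, bowl from where it was at the start of the episode below 0.005 m and distance of narrow_mid from where it was at the start of the episode below 0.01 m); the arm keeps its last pose, push and grip.
It fails at once if the lid or its bowl is touched or shifted (contact force between any of lid, bowl and wide above 0.5 N or contact force between any of lid, bowl and the arm above 0.5 N or contact force between any of lid, bowl and the fingers above 0.5 N or distance of lid from where it was at the start of the episode above 0.006 m).
It fails at once if the larger template is set down or dropped (height (world z) of wide_mid below 0.075 m).
It fails at once if the smaller template is drawn or knocked (distance of narrow_mid from where it was at the start of the episode above 0.012 m).
It fails at once if a bystander is shifted (distance of any of small_bowl, tin, gauge from where it was at the start of the episode above 0.02 m).
It also fails if it takes over 45 s, if anything falls off the work surface, if the arm or the gripper's body presses on something with over 40 N, if the wrist force passes 120 N, or if a joint passes its speed limit or range.

## Working session

There is one attempt and no reset: what is moved stays moved. The work goes in short steps, Python scripts to look and compute and a tool call to move; the robot and the scene stay as the last step left them, time stands still between calls to the robot, and variables do not carry over. Pictures are saved under pics/ and viewed, at most 10 in all, crops included, and the job is handed in when it is done.

Besides the shell and the picture viewer there is one more tool, called after "Emit:" as name(argument=value, ...) on one line, values as JSON. send_rows: Moves the arm, as the interface text tells. Its arguments: {"type":"object","properties":{"targets":{"type":"string"},"grip_force":{"type":"number"}},"required":["targets"]}

```bash
mkdir -p pics; ls; cat > h.py <<'E'
import numpy as np,cv2
from scipy.spatial.transform import Rotation as Ro
from workcell import env,eyes
def grab(n):
    f=eyes.grab_frame(n); return f
def K(f):
    fl=200/np.tan(np.radians(f["fovy"])/2)
    return np.array([[fl,0,f["cx"]],[0,fl,f["cy"]],[0,0,1.]])
E
python3 - <<'E'
from h import *
for n in("scene","top"):
    f=grab(n); cv2.imwrite(f"pics/{n}0.png",f["image"]); print({k:v for k,v in f.items() if k!="image"}, f["image"].shape)
print(env.state())
E
```

```text
pics
{'fovy': 49.50534913698921, 'cx': 323.94426693227143, 'cy': 195.08639321091488, 'D': array([-0.07166667,  0.        ,  0.        ,  0.        ,  0.        ]), 'eye': array([1066.33948774,  566.51874458,  881.92653812]), 'attitude': array([ 44.44756343,   0.49394736, 141.17590593])} (400, 640, 3)
{'fovy': 46.038501047979395, 'cx': 322.11015991366503, 'cy': 199.26575322776793, 'D': array([-0.13439124,  0.        ,  0.        ,  0.        ,  0.        ]), 'eye': array([ 494.02295157,  -43.90826882, 1166.93489255]), 'attitude': array([  4.86404043,   0.34621332, -91.4556279 ])} (400, 640, 3)
{'time_s': 0.1, 'qpos': array([-6.83550735e+01,  1.83497099e+01,  8.96976366e+01,  4.05429580e-04,
        7.20431344e+01, -1.14725511e+00]), 'qvel': array([-0.02508725, -0.00773254, -0.17083853, -0.04824635,  0.03666152,
       -0.01142085]), 'effort': array([ 1.13784456e-03, -4.13330841e+01, -2.32509077e+01,  7.30128516e-02,
        4.22747433e-02, -5.98822521e-05]), 'ee_pos': array([ 222.58093514, -529.70610983,  213.19903924]), 'ee_rot': array([-1.79909545e+02, -2.19701808e-03,  2.27920546e+01]), 'force': array([-0.24206322,  1.18509266, -0.96270196]), 'torque': array([-0.02816421,  0.01417575,  0.04529974]), 'gripper_force': 0.0, 'gripper_width': 91.35335188547634}
```

View pics/scene0.png

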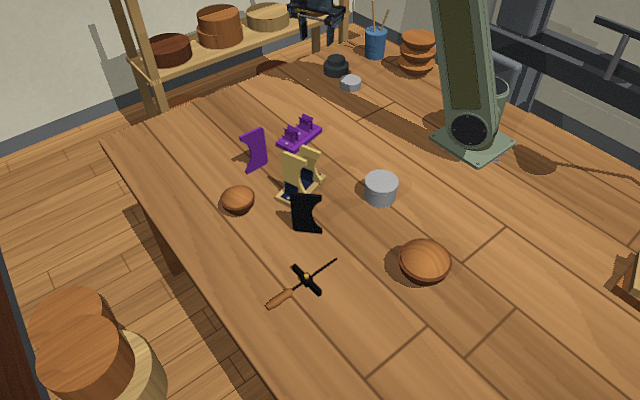

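View pics/top0.png

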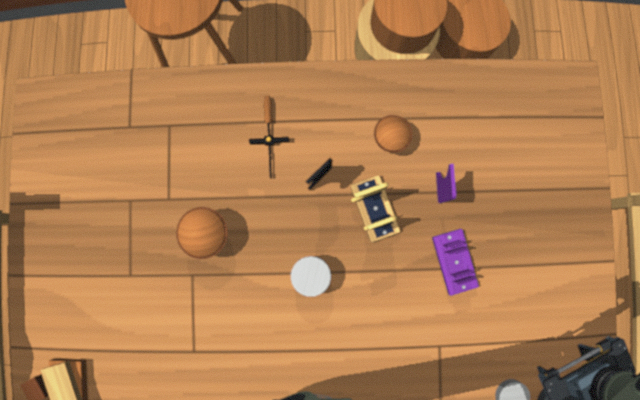

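The scene picture shows the pine clip at about (300,185). It holds two boxwood templates, a taller one in front (293,170) and another behind (312,160). The larger bowl is at (425,260), the small bowl at (237,199), the tin at (381,188) and the gauge at (305,280).

In the top picture the pine clip is at (375,208), the large bowl at (201,232), the tin at (311,276), the small bowl at (392,133) and the gauge at (269,140).

Look-alikes to leave alone: the black template at top (319,173), the purple template at top (447,184) and the purple clip at top (455,262). I'll confirm the boxwood templates in an enlarged crop.

```bash
python3 - <<'E'
import cv2,numpy as np
a=cv2.imread("pics/scene0.png")[130:220,255:345]; b=cv2.imread("pics/top0.png")[165:255,335:425]
cv2.imwrite("pics/crop1.png",np.hstack([cv2.resize(i,(400,400),interpolation=cv2.INTER_CUBIC) for i in(a,b)]))
E
```

```text
(no output)
```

View pics/crop1.png

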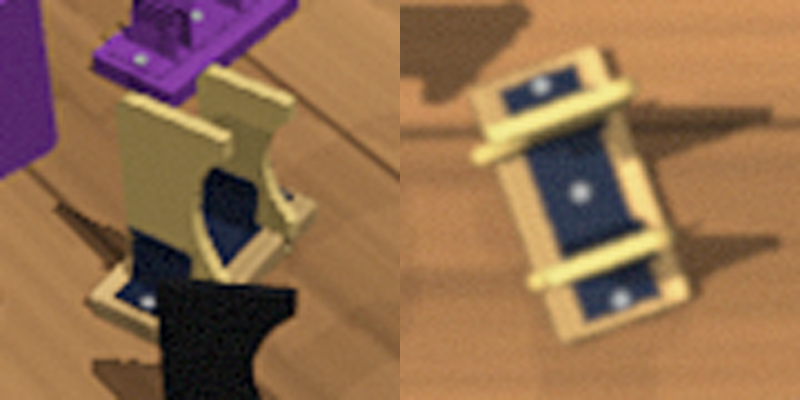

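The left crop shows the larger boxwood template nearer the camera (taller and wider, at scene ≈(293,170)). The smaller one is behind it at (310,160). In the top view the larger template is the upper bar, (352,200)-(387,185), with the arch side to the left. The smaller is the lower bar, (365,228)-(395,218). The clip is pine. Next I'll measure.

```bash
cat >> h.py <<'E'
def ray(f,px):
    p=cv2.undistortPoints(np.array(px,float).reshape(-1,1,2),K(f),f["D"])[:,0]
    d=np.c_[p[:,0],-p[:,1],-np.ones(len(p))]
    return Ro.from_euler("xyz",f["attitude"],degrees=True).apply(d)
def onz(f,px,z):
    d=ray(f,px); return f["eye"]+d*((z-f["eye"][2])/d[:,2])[:,None]
def proj(f,P):
    c=Ro.from_euler("xyz",f["attitude"],degrees=True).inv().apply(np.atleast_2d(P)-f["eye"])
    c[:,1:]*=-1
    return cv2.projectPoints(c,np.zeros(3),np.zeros(3),K(f),f["D"])[0][:,0]
E
python3 - <<'E'
from h import *
np.set_printoptions(precision=1,suppress=True)
f=grab("top");im=f["image"];hsv=cv2.cvtColor(im,cv2.COLOR_BGR2HSV)
for n,(x,y) in dict(bigtop=(370,192),smalltop=(380,222),batten=(397,238),table=(340,150),bowl=(201,232)).items(): print(n,hsv[y,x],end=' ')
print()
roi=np.zeros((400,640),np.uint8);roi[165:255,335:425]=255
m=cv2.inRange(hsv,(18,80,190),(35,255,255))&roi
cs=[c for c in cv2.findContours(m,cv2.RETR_EXTERNAL,cv2.CHAIN_APPROX_NONE)[0] if cv2.contourArea(c)>20]
for c in cs: 
    r=cv2.minAreaRect(c);print(cv2.contourArea(c),r)
    for z in(162,134): 
        b=onz(f,cv2.boxPoints(r),z); print(z,b[:,:2].mean(0),np.linalg.norm(b[0]-b[1]),np.linalg.norm(b[1]-b[2]))
g=cv2.cvtColor(im,cv2.COLOR_BGR2GRAY)
def blob(rect,lo,name,z):
    pass
# bowl by grabcut
for n,rc in dict(top=(165,198,75,70)).items():
    mk=np.zeros(im.shape[:2],np.uint8)
    mk[:]=0;x,y,w,h=rc;mk[y:y+h,x:x+w]=2
    cv2.circle(mk,(201,232),17,1,-1);mk[(mk==2)]=2; cv2.circle(mk,(201,232),31,3,1)
    cv2.grabCut(im,mk,None,np.zeros((1,65)),np.zeros((1,65)),4,cv2.GC_INIT_WITH_MASK)
    q=((mk&1)*255).astype(np.uint8);c=max(cv2.findContours(q,0,1)[0],key=cv2.contourArea)
    print("grab",cv2.fitEllipse(c))
s=cv2.HoughCircles(cv2.resize(g[195:270,160:245],None,fx=4,fy=4,interpolation=cv2.INTER_CUBIC),cv2.HOUGH_GRADIENT,1,10,param1=80,param2=15,minRadius=80,maxRadius=125)
for x,y,r in s[0][:5]:
    X,Y=x/4-.375+160,y/4-.375+195
    P=onz(f,[(X,Y),(X+r/4,Y)],64);print((X,Y,r/4),P[0],np.linalg.norm(P[1]-P[0]))
E
```

```text
bigtop [ 22 121 191] smalltop [ 27 103 243] batten [ 14 130 174] table [ 14 143 212] bowl [ 13 163 208] 
21.5 ((390.45001220703125, 231.8500213623047), (5.059643268585205, 17.39252471923828), 71.56504821777344)
162 [ 506.1 -184.2] 37.3908425790371 10.790710743159465
134 [ 506.4 -188.1] 38.43264498830522 11.091366937952994
322.5 ((377.6577453613281, 217.91152954101562), (41.572547912597656, 32.18802261352539), 74.74488067626953)
162 [ 536.7 -157.8] 69.38341826195789 88.98483220093087
134 [ 537.9 -161. ] 71.31661386074052 91.46417222594621
220.0 ((366.0632019042969, 186.45225524902344), (15.713072776794434, 38.91004180908203), 64.23067474365234)
162 [ 604.9 -135.3] 84.25537480437902 33.926550633282105
134 [ 608.  -137.8] 86.60294031535801 34.87182920284631
grab ((200.00875854492188, 232.148681640625), (45.334598541259766, 51.777503967285156), 3.5517563819885254)Traceback (most recent call last):
  File "<stdin>", line 25, in <module>
TypeError: 'NoneType' object is not subscriptable
```

```bash
python3 - <<'E'
from h import *
np.set_printoptions(precision=1,suppress=True)
f=grab("top");im=f["image"];hsv=cv2.cvtColor(im,cv2.COLOR_BGR2HSV)
roi=np.zeros((400,640),np.uint8);roi[165:255,335:425]=255
m=cv2.inRange(hsv,(24,60,200),(35,255,255))&roi
for c in cv2.findContours(m,cv2.RETR_EXTERNAL,cv2.CHAIN_APPROX_NONE)[0]:
    if cv2.contourArea(c)<20: continue
    r=cv2.minAreaRect(c);print(cv2.contourArea(c),r)
    z=162 if r[0][1]<205 else 134
    b=onz(f,cv2.boxPoints(r),z); l=[b[1]-b[0],b[2]-b[1]]
    e=max(l,key=np.linalg.norm);print(z,b.mean(0),[np.linalg.norm(v) for v in l],np.degrees(np.arctan2(e[1],e[0])))
g=cv2.GaussianBlur(im,(3,3),0).astype(int)
print("row232",hsv[232,165:240].tolist()[::3])
# radial edges from bowl centre, top and scene
E1=im[195:270,160:245]
a=cv2.resize(E1,(450,397),interpolation=cv2.INTER_CUBIC)
fs=grab("scene");s=cv2.resize(fs["image"][225:300,385:465],(424,397),interpolation=cv2.INTER_CUBIC)
cv2.imwrite("pics/bowl.png",cv2.resize(np.hstack([a[:, :400],s[:,:400]]),(800,397)))
E
```

```text
55.5 ((378.5339660644531, 223.0950164794922), (3.4978983402252197, 28.79039192199707), 70.34617614746094)
134 [ 526.3 -162.5  134. ] [np.float64(63.56563290704018), np.float64(7.681515158611103)] -71.99792107353421
72.5 ((369.5, 189.49998474121094), (4.270992279052734, 31.011119842529297), 68.19859313964844)
162 [ 598.1 -142.4  162. ] [np.float64(67.03282110910608), np.float64(9.210399072967881)] -69.65013341705394
row232 [[15, 141, 165], [13, 133, 171], [15, 143, 166], [15, 138, 163], [12, 151, 160], [14, 164, 212], [13, 161, 217], [13, 166, 217], [14, 163, 217], [14, 167, 217], [14, 161, 217], [13, 161, 215], [13, 165, 209], [14, 164, 202], [14, 159, 193], [13, 158, 176], [13, 149, 159], [13, 162, 146], [13, 158, 136], [13, 155, 133], [12, 148, 121], [14, 139, 97], [15, 132, 95], [15, 134, 99], [14, 126, 99]]
```

View pics/bowl.png

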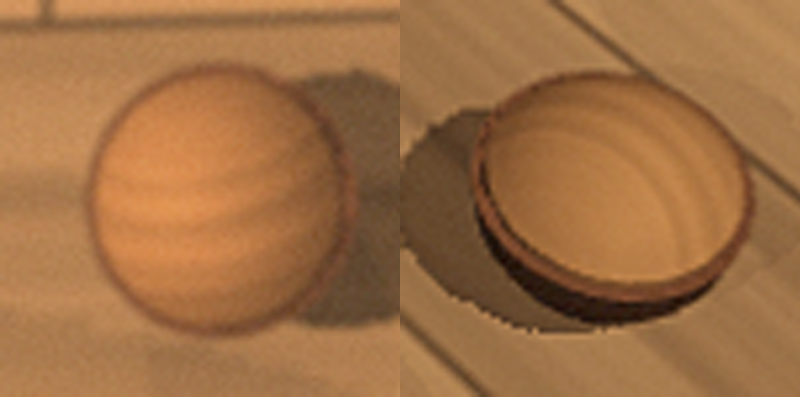

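```bash
python3 - <<'E'
from h import *
np.set_printoptions(precision=1,suppress=True)
t=grab("top");s=grab("scene")
print("bowl top",onz(t,[(201.25,232.3),(201.25-25.4,232.3)],64)," scene",onz(s,[(424.9,259.9)],64))
def c1(p,side):
    p=np.array(p,float); 
    return (p-[0,0])/4.444-.4+([255,130] if side==0 else [335,165])
P=onz(s,[c1((122,97),0),c1((230,135),0),c1((230,150),0)],162);print("scene big top edge spine,arch",P)
P=onz(s,[c1((210,68),0),c1((293,100),0)],134);print("scene small top edge",P)
sc=[c1((541-400,86),1),c1((580-400,192),1),c1((621-400,298),1)];P=onz(t,sc,22);print("screws",P,np.degrees(np.arctan2(*(P[0]-P[2])[:2][::-1])))
P=onz(t,[c1((75,155),1),c1((232,88),1)],160);print("top big ends",P)
m=np.array([600.2,-148,162]);print(proj(t,m),proj(s,m))
E
```

```text
bowl top [[517.1 248.   64. ]
 [518.3 309.6  64. ]]  scene [[519.9 248.1  64. ]]
scene big top edge spine,arch [[ 613.1 -179.5  162. ]
 [ 584.9 -112.6  162. ]
 [ 592.7 -102.3  162. ]]
scene small top edge [[ 537.8 -196.8  134. ]
 [ 517.4 -140.5  134. ]]
screws [[ 626.4 -148.7   22. ]
 [ 567.3 -168.2   22. ]
 [ 508.6 -188.7   22. ]] 18.76937179422961
top big ends [[ 577.7 -103.   160. ]
 [ 608.4 -180.3  160. ]]
[[372.1 188.5]] [[293.2 155.5]]
```

```bash
cat >> h.py <<'E'
def rel(p,R,p0=None,R0=None):
    s=env.state(); p0=s["ee_pos"] if p0 is None else p0
    R0=Ro.from_euler("xyz",s["ee_rot"],degrees=True) if R0 is None else R0
    print("shift m",np.round(R0.inv().apply(np.array(p)-p0)/1000,4),"rotvec",np.round((R0.inv()*R).as_rotvec(degrees=True),2),
      "t",round(s["time_s"],2),"q",np.round(s["qpos"],1))
def frame(y,z):
    y=np.array(y,float);z=np.array(z,float);y/=np.linalg.norm(y);z-=y*(y@z);z/=np.linalg.norm(z)
    return Ro.from_matrix(np.c_[np.cross(y,z),y,z])
a=np.radians(109.0)
xt=np.array([np.cos(a),np.sin(a),0]);yt=np.array([-np.sin(a),np.cos(a),0]);zt=np.array([0,0,1.])
mid=np.array([600.1,-149.9,92.])
d=(xt-zt)/2**.5
Rg=frame(-yt,d); TG=mid-20*xt+50*zt+19*d
E
python3 - <<'E'
from h import *
print(TG,d); rel(TG-130*d,Rg)
t=grab("top"); print(onz(t,[(447,170),(447,195)],140),onz(t,[(455,262)],30))
E
```

```text
[ 602.23734554 -156.10730218  128.56497116] [-0.23021145  0.6685826  -0.70710678]
shift m [ 0.4887 -0.106  -0.0067] rotvec [ 33.7   36.   -81.38] t 0.35 q [-68.4  18.3  89.7   0.   72.   -1.1]
[[ 639.54977329 -318.78516399  140.        ]
 [ 583.84806933 -315.95682175  140.        ]] [[ 429.93516991 -357.77644078   30.        ]]
```

Emit:
send_rows(targets="0.489 -0.106 -0.007 33.7 36.0 -81.4 70;0.489 -0.106 -0.007 33.7 36.0 -81.4 70;0.489 -0.106 -0.007 33.7 36.0 -81.4 70;0.489 -0.106 -0.007 33.7 36.0 -81.4 70;0.489 -0.106 -0.007 33.7 36.0 -81.4 70;0.489 -0.106 -0.007 33.7 36.0 -81.4 70;0.489 -0.106 -0.007 33.7 36.0 -81.4 70;0.489 -0.106 -0.007 33.7 36.0 -81.4 70;0.489 -0.106 -0.007 33.7 36.0 -81.4 70;0.489 -0.106 -0.007 33.7 36.0 -81.4 70;0.489 -0.106 -0.007 33.7 36.0 -81.4 70;0.489 -0.106 -0.007 33.7 36.0 -81.4 70", grip_force=45)

```text
time_s: 1.4
ee_pos: [633.3, -242.3, 221.0]
ee_rot: [-176.1, -41.3, 98.7]
force: [1.6, -0.7, 0.8]
gripper_width: 64.2
gripper_force: 0.0
```

```bash
python3 - <<'E'
from h import *
rel(TG-130*d,Rg)
E
```

```text
shift m [-0.0007 -0.0012  0.0001] rotvec [ 3.16  3.41 -7.61] t 1.4 q [-34.4  45.   53.5  28.1 112.6 -40.9]
```

Emit:
send_rows(targets="-0.001 -0.001 0 3.2 3.4 -7.6 70;-0.001 -0.001 0 3.2 3.4 -7.6 70;-0.001 -0.001 0 3.2 3.4 -7.6 70;-0.001 -0.001 0 3.2 3.4 -7.6 70")

```text
time_s: 1.73
ee_pos: [630.7, -245.0, 220.2]
ee_rot: [-179.6, -44.9, 108.3]
force: [-1.1, -0.1, -0.7]
gripper_width: 63.7
gripper_force: 0.0
```

```bash
python3 - <<'E'
from h import *
rel(TG,Rg)
t=grab("top");s=grab("scene")
a=t["image"][150:270,320:480];b=s["image"][90:210,230:390]
cv2.imwrite("pics/pre.png",np.hstack([cv2.resize(i,(400,300),interpolation=cv2.INTER_CUBIC) for i in(a,b)]))
E
```

```text
shift m [0.0015 0.0018 0.1308] rotvec [ 0.11  0.14 -0.47] t 1.73 q [-34.3  47.8  49.7  28.6 117.8 -47.4]
```

View pics/pre.png

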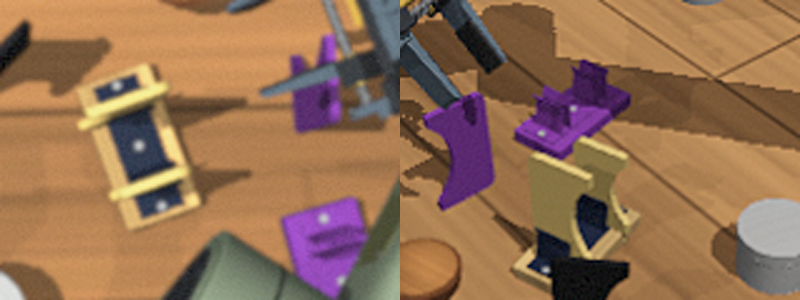

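The left crop shows the fingers coming in from the right with the clip undisturbed. The right crop shows the fingers above the purple template and clear of it, lined up with the large board at crop (560,200). I'm advancing along the tool z axis.

Emit:
send_rows(targets="0.0015 0.0018 0.02 0 0 -0.4 70;0.0015 0.0018 0.04 0 0 -0.4 70;0.0015 0.0018 0.06 0 0 -0.4 70;0.0015 0.0018 0.08 0 0 -0.4 70;0.0015 0.0018 0.1 0 0 -0.4 70;0.0015 0.0018 0.115 0 0 -0.4 70;0.0015 0.0018 0.125 0 0 -0.4 70;0.0015 0.0018 0.1308 0 0 -0.4 70;0.0015 0.0018 0.1308 0 0 -0.4 70;0.0015 0.0018 0.1308 0 0 -0.4 70")

```text
time_s: 2.67
ee_pos: [602.9, -155.9, 129.6]
ee_rot: [179.7, -44.8, 109.2]
force: [0.3, -0.5, -0.3]
gripper_width: 63.6
gripper_force: 0.0
```

```bash
python3 - <<'E'
from h import *
rel(TG,Rg)
t=grab("top");s=grab("scene")
a=t["image"][150:240,330:450];b=s["image"][110:200,240:360]
cv2.imwrite("pics/at.png",np.hstack([cv2.resize(i,(400,300),interpolation=cv2.INTER_CUBIC) for i in(a,b)]))
E
```

```text
shift m [-0.0008 -0.0007  0.0007] rotvec [0.14 0.19 0.12] t 2.67 q [-30.1  43.9  71.   28.1 100.5 -52.9]
```

View pics/at.png

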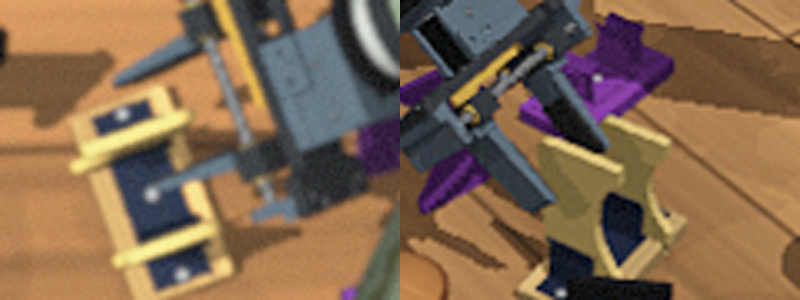

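The top crop shows the finger tips at (120,80) and (155,190), straddling the large board's bar centrally with the tips near the board's middle. Closing now.

Emit:
send_rows(targets="0 0 0 0 0 0 0;0 0 0 0 0 0 0;0 0 0 0 0 0 0;0 0 0 0 0 0 0;0 0 0 0 0 0 0;0 0 0 0 0 0 0;0 0 0 0 0 0 0;0 0 0 0 0 0 0;0 0 0 0 0 0 0;0 0 0 0 0 0 0", grip_force=45)

```text
time_s: 3.6
ee_pos: [602.0, -155.4, 128.7]
ee_rot: [180.0, -44.9, 109.1]
force: [-2.8, -0.6, 0.5]
gripper_width: 7.7
gripper_force: 45.0
```

Emit:
send_rows(targets="0.0035 0 -0.0035 0 0 0 0;0.007 0 -0.007 0 0 0 0;0.0105 0 -0.0105 0 0 0 0;0.014 0 -0.014 0 0 0 0;0.0212 0 -0.0212 0 0 0 0;0.0318 0 -0.0318 0 0 0 0;0.0424 0 -0.0424 0 0 0 0;0.053 0 -0.053 0 0 0 0;0.0707 0 -0.0707 0 0 0 0;0.0884 0 -0.0884 0 0 0 0;0.106 0 -0.106 0 0 0 0;0.106 0 -0.106 0 0 0 0")

```text
time_s: 4.6
ee_pos: [603.8, -154.8, 286.4]
ee_rot: [178.9, -44.5, 109.9]
force: [-0.4, 0.5, 0.2]
gripper_width: 7.9
gripper_force: 45.0
```

```bash
cat >> h.py <<'E'
# template pose in tool frame (nominal): columns xt,yt,zt and mid
RT=Rg.inv()*Ro.from_matrix(np.c_[xt,yt,zt]); pT=Rg.inv().apply(mid-TG)
E
python3 - <<'E'
from h import *
st=env.state();R=Ro.from_euler("xyz",st["ee_rot"],degrees=True);p=st["ee_pos"]
print(st["time_s"],p,st["ee_rot"],st["force"],st["gripper_width"],pT)
t=grab("top");s=grab("scene")
a=t["image"][130:250,310:470].copy();b=s["image"][60:180,240:400].copy()
M=p+R.apply(pT);Q=(R*RT).as_matrix()
C=[M+Q@np.array(v) for v in[(-27,0,70),(39,0,70),(39,0,-70),(-27,0,-70),(39,0,56),(39,0,-56),(13,0,0)]]
for f,im,o in((t,a,(310,130)),(s,b,(240,60))):
    for q in proj(f,C): cv2.circle(im,tuple(np.round(q-o).astype(int)),0,(0,0,255),-1)
cv2.imwrite("pics/lift.png",np.hstack([cv2.resize(i,(400,300),interpolation=cv2.INTER_NEAREST) for i in(a,b)]))
E
```

```text
4.6 [ 603.8388943  -154.81548842  286.39817497] [178.91084673 -44.46384301 109.87775682] [-0.39279487  0.45468657  0.20116889] 7.885521696099264 [-2.12132034e+01 -3.61586733e-14  3.04974747e+01]
```

View pics/lift.png

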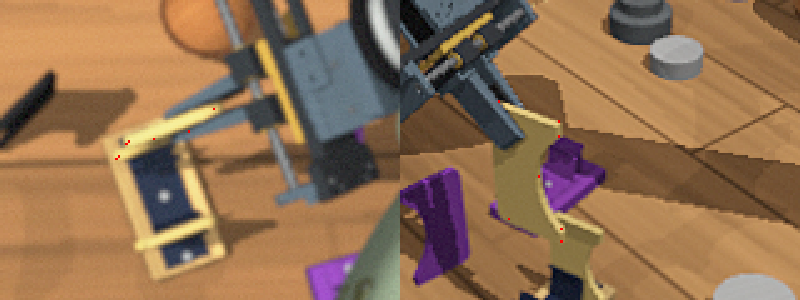

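The lift crops show the board free of the jaw and the small board still standing in its own. The projected nominal points land on the board's corners at scene crop (558,122) and (500,100), so the board hasn't slipped in the grip. Next is the turn and carry, high over the lid.

```bash
cat >> h.py <<'E'
def goal(cx,cy,cz,az=160.):
    b=np.radians(az);z=np.array([np.cos(b),np.sin(b),0]);x=np.array([0,0,-1.])
    T=Ro.from_matrix(np.c_[x,np.cross(z,x),z]);R=T*RT.inv()
    m=np.array([cx,cy,cz])-13*x
    return m-R.apply(pT),R
E
python3 - <<'E'
from h import *
p,R=goal(517.5,248,227);print(p);rel(p,R)
E
```

```text
[483.14016642 260.50595668 246.56497116]
shift m [0.2826 0.0221 0.3283] rotvec [  0.24 -83.02 -56.18] t 4.7 q [-30.   38.4  59.8  30.8 114.9 -44.4]
```

Emit:
send_rows(targets="0.0157 0.0012 0.0182 0 -4.6 -3.1 0;0.0314 0.0025 0.0365 0 -9.2 -6.2 0;0.0471 0.0037 0.0547 0 -13.8 -9.4 0;0.0628 0.0049 0.073 0 -18.4 -12.5 0;0.0785 0.0061 0.0912 0 -23.1 -15.6 0;0.0942 0.0074 0.1094 0 -27.7 -18.7 0;0.11 0.0086 0.1277 0 -32.3 -21.8 0;0.1256 0.0098 0.1459 0 -36.9 -25 0;0.1413 0.011 0.1642 0 -41.5 -28.1 0;0.157 0.0123 0.1824 0 -46.1 -31.2 0;0.1727 0.0135 0.2006 0 -50.7 -34.3 0;0.1884 0.0147 0.2189 0 -55.3 -37.5 0")

```text
time_s: 5.7
ee_pos: [521.1, 123.2, 256.3]
ee_rot: [170.0, 15.4, 141.4]
force: [0.4, -0.6, -1.1]
gripper_width: 7.7
gripper_force: 45.0
```

```bash
python3 - <<'E'
from h import *
p,R=goal(517.5,248,227);rel(p,R)
s=env.state();print(s["ee_pos"],s["gripper_width"])
E
```

```text
shift m [ 0.1138  0.0861 -0.0064] rotvec [  0.23 -27.82 -18.71] t 5.7 q [ 16.1   4.7 103.6  -7.9  54.9 -33. ]
[521.12720964 123.17308715 256.28656291] 7.6977201546116705
```

Emit:
send_rows(targets="0.019 0.0143 -0.001 0 -4.6 -3.1 0;0.038 0.0287 -0.002 0 -9.3 -6.2 0;0.057 0.043 -0.003 0 -13.9 -9.4 0;0.076 0.0574 -0.004 0 -18.5 -12.5 0;0.095 0.0717 -0.005 0 -23.2 -15.6 0;0.1138 0.0861 -0.0064 0.2 -27.8 -18.7 0;0.1138 0.0861 -0.0064 0.2 -27.8 -18.7 0;0.1138 0.0861 -0.0064 0.2 -27.8 -18.7 0;0.1138 0.0861 -0.0064 0.2 -27.8 -18.7 0;0.1138 0.0861 -0.0064 0.2 -27.8 -18.7 0")

```text
time_s: 6.53
ee_pos: [484.9, 258.2, 247.3]
ee_rot: [179.9, 44.8, 159.7]
force: [0.3, 0.5, -0.9]
gripper_width: 7.5
gripper_force: 45.0
```

```bash
python3 - <<'E'
from h import *
p,R=goal(517.5,248,227);rel(p,R)
p,R=goal(517.5,248,108);rel(p,R)
st=env.state();R=Ro.from_euler("xyz",st["ee_rot"],degrees=True);p=st["ee_pos"]
t=grab("top");s=grab("scene")
M=p+R.apply(pT);Q=(R*RT).as_matrix()
C=[M+Q@np.array(v) for v in[(-39,0,58),(39,0,70),(39,0,-70),(-39,0,-58),(39,0,56),(39,0,-56),(13,0,0),(-27,0,-70)]]
C.append(np.array([517.5,248,95]))
ims=[]
for f,o in((t,(130,170)),(s,(350,140))):
    im=f["image"][o[1]:o[1]+120,o[0]:o[0]+160].copy();im=cv2.resize(im,None,fx=2.5,fy=2.5,interpolation=cv2.INTER_CUBIC)
    for q in proj(f,C): cv2.circle(im,tuple(np.round((q-o+.5)*2.5).astype(int)),1,(0,0,255),-1)
    ims.append(im)
cv2.imwrite("pics/over.png",np.hstack(ims))
E
```

```text
shift m [ 0.0022  0.0015 -0.0012] rotvec [-0.12 -0.21 -0.23] t 6.53 q [ 50.7   8.5 113.1 -54.   55.4  12.1]
shift m [0.0861 0.0014 0.0832] rotvec [-0.12 -0.21 -0.23] t 6.53 q [ 50.7   8.5 113.1 -54.   55.4  12.1]
```

View pics/over.png

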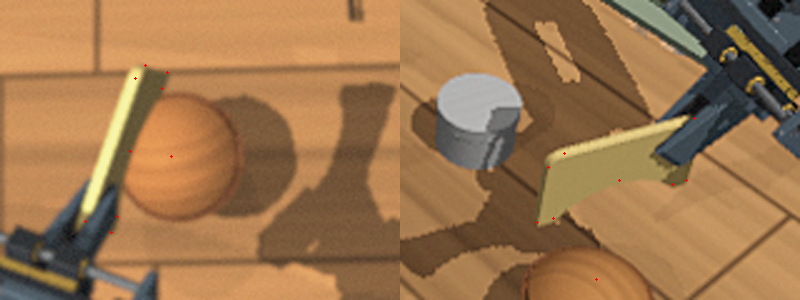

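The top crop shows the board spine-up with its projected points on it at (136,78) and (85,220). The scene crop shows the arch facing down, with its corners at (540,225) and (690,118) matching the prediction. The board is level and held as modelled, so I'm descending straight down.

Emit:
send_rows(targets="0.0022 0.0014 -0.0012 -0.1 -0.2 -0.2 0;0.012 0.0014 0.0084 -0.1 -0.2 -0.2 0;0.022 0.0014 0.0184 -0.1 -0.2 -0.2 0;0.032 0.0014 0.0284 -0.1 -0.2 -0.2 0;0.042 0.0014 0.0384 -0.1 -0.2 -0.2 0;0.052 0.0014 0.0484 -0.1 -0.2 -0.2 0;0.06 0.0014 0.0566 -0.1 -0.2 -0.2 0;0.066 0.0014 0.0628 -0.1 -0.2 -0.2 0;0.071 0.0014 0.068 -0.1 -0.2 -0.2 0;0.075 0.0014 0.072 -0.1 -0.2 -0.2 0;0.077 0.0014 0.074 -0.1 -0.2 -0.2 0;0.077 0.0014 0.074 -0.1 -0.2 -0.2 0")

```text
time_s: 7.63
ee_pos: [482.8, 261.3, 140.0]
ee_rot: [-179.9, 45.0, 160.1]
force: [-0.1, -0.2, 0.1]
gripper_width: 7.6
gripper_force: 45.0
```

```bash
python3 - <<'E'
from h import *
p,R=goal(517.5,248,108);rel(p,R)
st=env.state();R=Ro.from_euler("xyz",st["ee_rot"],degrees=True);p=st["ee_pos"];print(p,st["force"])
t=grab("top");s=grab("scene")
M=p+R.apply(pT);Q=(R*RT).as_matrix();print("crown",M+13*Q[:,0])
C=[M+Q@np.array(v) for v in[(-39,0,58),(39,0,70),(39,0,-70),(-39,0,-58),(39,0,56),(39,0,-56),(13,0,0),(-27,0,-70)]]
C.append(np.array([517.5,248,95]))
ims=[]
for f,o in((t,(150,175)),(s,(370,190))):
    im=f["image"][o[1]:o[1]+100,o[0]:o[0]+100].copy();im=cv2.resize(im,None,fx=4,fy=4,interpolation=cv2.INTER_CUBIC)
    for q in proj(f,C): cv2.circle(im,tuple(np.round((q-o+.5)*4).astype(int)),1,(0,0,255),-1)
    ims.append(im)
cv2.imwrite("pics/near.png",np.hstack(ims))
E
```

```text
shift m [ 0.0084 -0.0007  0.0092] rotvec [0.03 0.01 0.1 ] t 7.63 q [ 51.3  16.9 121.6 -66.   47.1  31.1]
[482.83109899 261.33242564 139.98387547] [-0.07272484 -0.22710287  0.13772676]
crown [517.20856601 248.86299618 120.4265673 ]
```

View pics/near.png

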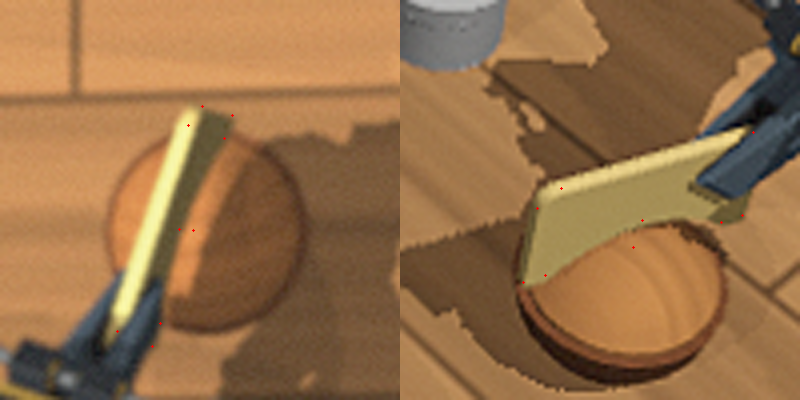

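The crops show the board centred across the lid with a clear gap. The model dots sit on the board (corner at (523,283)), and the crown dot at (642,220) is above the lid crown at (633,247). One last step down.

Emit:
send_rows(targets="0.002 -0.0005 0.002 0 0 0 0;0.004 -0.0005 0.004 0 0 0 0;0.006 -0.0005 0.006 0 0 0 0;0.0075 -0.0005 0.008 0 0 0 0;0.0085 -0.0005 0.009 0 0 0 0;0.0085 -0.0005 0.009 0 0 0 0;0.0085 -0.0005 0.009 0 0 0 0;0.0085 -0.0005 0.009 0 0 0 0;0.0085 -0.0005 0.009 0 0 0 0;0.0085 -0.0005 0.009 0 0 0 0;0.0085 -0.0005 0.009 0 0 0 0;0.0085 -0.0005 0.009 0 0 0 0")

```text
time_s: 8.73
ee_pos: [483.0, 261.1, 128.1]
ee_rot: [-180.0, 45.0, 160.1]
force: [0.4, -0.1, -0.6]
gripper_width: 7.7
gripper_force: 45.0
```

```bash
python3 - <<'E'
from h import *
st=env.state();R=Ro.from_euler("xyz",st["ee_rot"],degrees=True);p=st["ee_pos"]
M=p+R.apply(pT);Q=(R*RT).as_matrix();print("crown",M+13*Q[:,0],Q[:,0],st["force"],st["qpos"],abs(st["qvel"]).max(),st["gripper_width"])
C=[M+Q@np.array(v) for v in[(-39,0,58),(39,0,70),(39,0,-70),(-39,0,-58),(39,0,56),(39,0,-56),(13,0,0),(-27,0,-70)]]
C.append(np.array([517.5,248,95]))
ims=[]
for n,o in(("top",(150,175)),("scene",(370,190))):
    f=grab(n)
    im=f["image"][o[1]:o[1]+100,o[0]:o[0]+100].copy();im=cv2.resize(im,None,fx=4,fy=4,interpolation=cv2.INTER_CUBIC)
    for q in proj(f,C): cv2.circle(im,tuple(np.round((q-o+.5)*4).astype(int)),1,(0,0,255),-1)
    ims.append(im)
cv2.imwrite("pics/final.png",np.hstack(ims))
E
```

```text
crown [517.36740748 248.62866734 108.50783772] [ 4.19224888e-04 -3.51392168e-04 -9.99999850e-01] [ 0.36057708 -0.11152106 -0.57390535] [ 51.24692927  18.04045433 122.44286807 -67.79340076  46.31406771
  33.60825731] 0.0945571841219971 7.683017013267973
```

View pics/final.png

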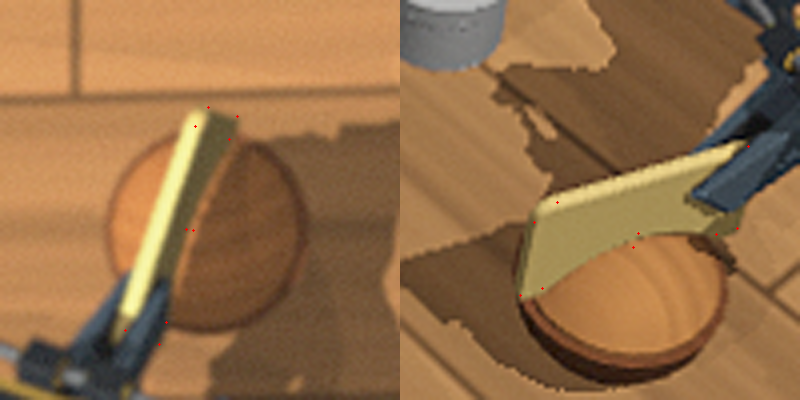

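The board is centred over the lid with the arch crown at (638,234), about 13 mm above the lid crown at (633,247). The bowl rim hasn't moved since the previous picture, so I'm handing in.

```bash
python3 -c "
from h import *
print(env.job_done())"
```

```text
the job is handed in; nothing more can be done
None
```

The job is handed in: the larger boxwood template is held steady, arch straight down and centred over the larger bowl's lid, with its arch about 13 mm above the crown by my measurement (no verdict was returned).

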